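# Lock the food processor and hold its pulse key down

### The job

Get the food processor going: turn its lid clockwise by the feed chute until it clicks into its locked end position, and put the loose pusher, handle up, into the chute until its flange sits on the rim, and let go of it. Then press the broad rectangular pulse key on the front deck fully down and keep it down: the program finishes while the gripper is still holding the key pressed. Leave the small round on-key alone and do not knock over or shove the mug and jars standing beside.

Things in the scene. Friction and masses are not known exactly. Their poses are not given: they have to be found in the camera images.
- processor: White food processor, fixed. Origin on the worktop under the bowl's axis; z up, key deck toward -x (roughly to the robot), y to its left. Body x -178..+84, y +-86 mm; deck top z = 56 mm for x < -85; clear bowl (radius 72 mm) to z = 160, grey lid (radius 75) to z = 172, chute rim z = 226 mm; bowl handle on the -y side, out to y = -115 mm, top z = 170 mm.
- lid (a joint): Lid's turn about the bowl's axis, rad, growing clockwise from above: 0 unlocked, 0.60 locked at a hard stop; starts at 0 to 0.12. It turns easily to 0.39, where a lobe on its edge meets the spring roller catch on the handle: up to about 0.5 N m until 0.50 rad; beyond that the roller snaps it on to 0.60 and keeps it there. The chute goes round with the lid.
- chute_mouth (a point): Centre of the feed chute's open rim, z up; 34 mm from the bowl's axis, 226 mm above the worktop, in direction (0.60 - lid) rad counter-clockwise from the processor's +x (straight behind the axis when locked). The chute is an upright round grey tube on the lid: outer diameter 50 mm, inner 44 mm, 54 mm tall above the lid, closed below.
- pusher: Loose grey pusher, 0.09 kg, upright on its foot, left of the processor. Origin under the foot, z up. Stem 40 mm diameter, 48 mm long, foot chamfered to 33 mm; flange 54 mm diameter at 48..54 mm; round handle 29 mm diameter at 54..86 mm. Seated, its origin is 48 mm below the chute mouth. A fixed food keeper, 0.31 m tall, stands behind it (x > 0.65 m, y 0.12..0.40 m).
- pulse (a joint): Downward travel of the pulse key, m: 0 = up, 0.009 = fully down against its stop. Spring-loaded: 4.5 N to start, 8.6 N at the bottom; it springs back when let go.
- pulse_top (a point): Centre of the top of the pulse key, a broad black ribbed rectangle, 34 mm (processor's x) by 50 mm (y), at processor (-143, -34) mm, 70 mm above the worktop when up. The lid's edge is some 68 mm behind it: a gripper pointing down should turn its narrow side to the bowl (fingers closing along the processor's y).
- on_key_top (a point): Centre of the top of the small round black on-key, 26 mm diameter, at processor (-143, +44) mm, 66 mm above the worktop: left of the pulse key, 78 mm from it, not to be pressed.
- on_key (a joint): Downward travel of the on-key, m: 0 = up, 0.005 = fully pressed; sprung.
- mug: Cream mug, 82 mm across, 116 mm with handle, 98 mm tall, loose, right of the processor; origin under its middle. Bystander.
- nut_jar: Glass jar with black lid, 65 mm diameter, 86 mm tall, loose, right of the processor; origin at its foot. Bystander.
- spice_jar: Slim spice jar with dark lid, 40 mm diameter, 105 mm tall, loose, right of the processor; origin at its foot. Bystander.
Mind the look-alikes: they are no part of the job. What is shaped like the pusher but purple is not meant.

How it is judged:
On the way, in this order (a step that is already met when the one before it is completed fails the run):
1. the lid is turned past its catch into the locked position and the pusher sits in the chute, let go (value of joint lid above 0.55 rad and horizontal distance between pusher and chute_mouth below 0.006 m and z of pusher in the frame of chute_mouth below -0.042 m and angle between pusher's own z axis and vertical below 0.1 rad and contact force between the fingers and pusher below 0.2 N), for 0.2 s.
2. then the pulse key is pressed fully down by the gripper (value of joint pulse above 0.0065 m and contact force between the fingers and processor above 3 N and value of joint lid above 0.55 rad and horizontal distance between pusher and chute_mouth below 0.006 m and z of pusher in the frame of chute_mouth below -0.042 m and angle between pusher's own z axis and vertical below 0.1 rad), for 0.3 s.
At the end, for the whole second after the job is handed in: The lid is locked (joint above 0.55 rad), the pusher stands upright in the chute, centred within 6 mm, with its flange on the rim (within 6 mm) and let go, and the fingers are steadily holding the pulse key down (travel over 6.5 of 9 mm, pushing with more than 3 N); the on-key is up (all of step 2 and contact force between the fingers and pusher below 0.2 N and velocity of joint pulse between -0.01 and 0.01 m/s and value of joint on_key below 0.002 m); the arm keeps its last pose, push and grip.
It fails at once if the on-key was pressed (value of joint on_key above 0.003 m).
It fails at once if the cream mug was shoved or tipped (distance of mug from where it was at the start of the episode above 0.03 m or angle between mug's own z axis and vertical above 0.4 rad).
It fails at once if the glass jar with the black lid was shoved or tipped (distance of nut_jar from where it was at the start of the episode above 0.03 m or angle between nut_jar's own z axis and vertical above 0.4 rad).
It fails at once if the spice jar was shoved or tipped (distance of spice_jar from where it was at the start of the episode above 0.03 m or angle between spice_jar's own z axis and vertical above 0.4 rad).
It also fails if it takes over 69 s, if anything falls off the work surface, if the arm or the gripper's body presses on something with over 40 N, if the wrist force passes 120 N, or if a joint passes its speed limit or range.

### The arm

A 6-joint arm with a two-finger parallel gripper is mounted at the origin on a cart in front of the work surface, level with it; the furniture and walls round the work are solid. World frame = base frame: x ahead of the robot, y to its left, z up, the work surface at z = 0. Lengths are in m, angles in rad, forces in N, time in s.
With the tool pointing down it reaches from about 0.4 to 0.925 m from the base axis. Payload 12.5 kg.
Tool frame: the origin (TCP) lies at the very end of the fingers, on their centre line; the grasp point (between the pads) lies 19 mm behind it; z points along the fingers, y is the line along which they close (so a half turn about z gives the same grasp; the last joint's range is limited). The gripper opens to 95 mm and grips with 3 to 60 N. Pads are 20 mm wide; open, the fingers measure 119 mm over their backs; the gripper's body (75 mm by 180 mm) begins 59 mm behind the grasp point.
Start: joints at [1.206, 0.491, 1.559, -0, 1.092, -0.106], TCP at [0.16, 0.604, 0.215] pointing down, gripper open.
Joint ranges: [-3.1, 3.1], [-0.84, 2.19], [0.05, 2.79], [-1.13, 4.28], [0.06, 2.93], [-2.69, 2.69]. Speed limits (rad/s): [2.22, 2.22, 2.79, 3.14, 3.14, 3.14].

### API

Orientations are given as a unit quaternion [w, x, y, z].
In Python, from rig import ctrl gives the robot as it stands.
- The arm moves only by the tool apply_moves, never from a script. Its argument "commands" is one flat list of numbers, 4 for each row, row after row: the shift along the tool's x, y, z in m, then the turn about the tool's z in degrees. A call has 1 to 8 rows; each row is the pose to reach, as a shift and turn from the pose commanded when the call began, along the tool's axes at that moment; what a row does not reach only later rows make up. A row lasts 1/12 s, in which the tool goes at most 41.7 mm and 7.16 degrees, less where a joint would pass 70% of its speed; a pose out of reach is approached as far as the arm can. A call with a gripper value outside its range is refused whole. "gripper" is the finger opening in m, from 0 to 0.0951, set as the call begins (left out, the last holds). The fingers move at their own pace and stop on an object; "newtons" is the grip in N (left out, the last holds). Time passes only in rows, so rows that repeat a pose let the fingers close. It gives the time, the measured TCP pose, the force, the opening and the grip force at its end, in the units of the state.
- ctrl.get_state(): the state, without advancing time (a new reading comes with each control period).
- ctrl.camera(name): name is "scene" or "top" or "wrist"; returns a dict with "pixels" (384x512x3 uint8, red, green, blue), "depth" (384x512 float32, m along the optical axis (not along the pixel's ray), 0 where there is no reading), "K" (3x3 intrinsics, pixels), "T" (4x4, takes a point from camera to world coordinates). Camera axes: x right, y down, z forward; pixel columns grow to the right and rows downward; lengths in m; the calibration is good to about 2 mm. A picture is of the moment at which its call begins.
- ctrl.close_job(): hands the job in; it is judged then, once.
The state is a dict: "time_s": time; "joint_positions": joint angles; "qd": joint speeds; "joint_torque": joint torques, N m; "tcp_pos": TCP position; "tcp_rot": TCP orientation; "ft_force": force on the tool from outside, world axes, zero at the start; "wrist_torque": the same for the moment, N m; "opening": finger opening in m; "gripper_force": force on a finger pad.
Only numpy, scipy, OpenCV 4.12 (cv2) and the standard library are available. Lean on these libraries where they do the work, as an engineer would, in place of code of your own. Each camera call takes 0.05 s, during which the arm holds its last target. There are 200 camera calls.

## Working session

There is one attempt and no reset: what is moved stays moved. The work goes in short steps, Python scripts to look and compute and a tool call to move; the robot and the scene stay as the last step left them, time stands still between calls to the robot, and variables do not carry over. Pictures are saved under pics/ and viewed, at most 10 in all, crops included, and the job is handed in when it is done.

Besides the shell and the picture viewer there is one more tool, called after ">>>" by a JSON object that holds its "method" and its "body", one argument or row to a line. apply_moves: Moves the arm, as the interface text tells. Its arguments: {"type":"object","properties":{"commands":{"type":"array","items":{"type":"number"}},"gripper":{"type":"number"},"newtons":{"type":"number"}},"required":["commands"]}

```bash
ls; mkdir -p pics; python3 - <<'E'
from rig import ctrl
import cv2,numpy as np
s=ctrl.get_state();print({k:np.round(v,3) for k,v in s.items()})
ims=[]
for n in("scene","top"):
    c=ctrl.camera(n);np.savez(f"{n}0.npz",**c);print(n,c["K"].round(1).tolist(),c["T"].round(3).tolist())
    cv2.imwrite(f"pics/{n}0.png",cv2.resize(c["pixels"][...,::-1],(768,576)))
E
```

```text
pics
{'time_s': np.float64(0.0), 'joint_positions': array([ 1.206,  0.492,  1.559,  0.   ,  1.092, -0.106]), 'qd': array([-0.   , -0.001, -0.001,  0.001, -0.   ,  0.001]), 'joint_torque': array([ 4.0000e-03, -6.1265e+01, -2.5818e+01,  6.9000e-02,  4.8000e-02,
       -0.0000e+00]), 'tcp_pos': array([0.16 , 0.604, 0.214]), 'tcp_rot': array([-0.   ,  0.129,  0.992, -0.001]), 'ft_force': array([ 0.099,  0.309, -0.176]), 'wrist_torque': array([ 0.011,  0.006, -0.01 ]), 'gripper_force': np.float64(0.0), 'opening': np.float64(0.095)}
scene [[425.1, 0.0, 257.6], [0.0, 425.1, 191.1], [0.0, 0.0, 1.0]] [[0.728, -0.522, 0.444, -0.005], [-0.685, -0.549, 0.478, -0.632], [-0.006, -0.653, -0.758, 1.066], [0.0, 0.0, 0.0, 1.0]]
top [[366.1, 0.0, 258.8], [0.0, 366.1, 188.9], [0.0, 0.0, 1.0]] [[-0.022, -0.996, 0.082, 0.443], [-1.0, 0.022, 0.008, -0.042], [-0.01, -0.081, -0.997, 1.279], [0.0, 0.0, 0.0, 1.0]]
```

View pics/scene0.png

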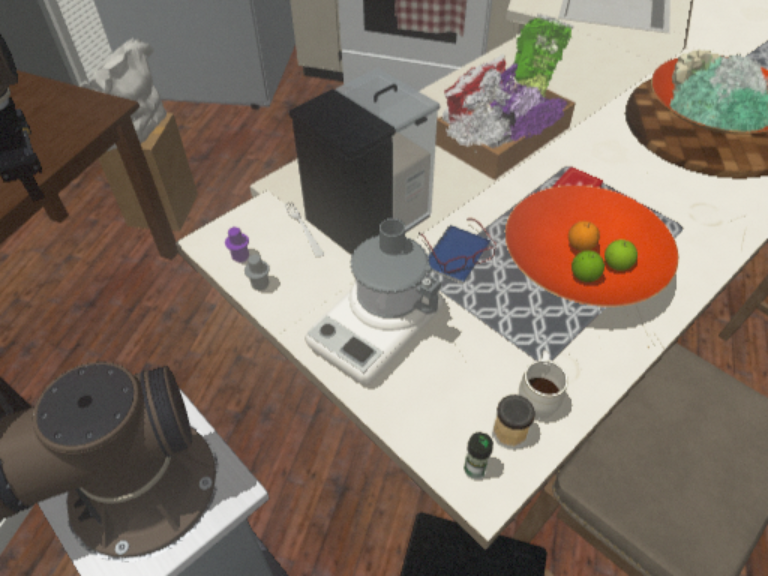

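View pics/top0.png

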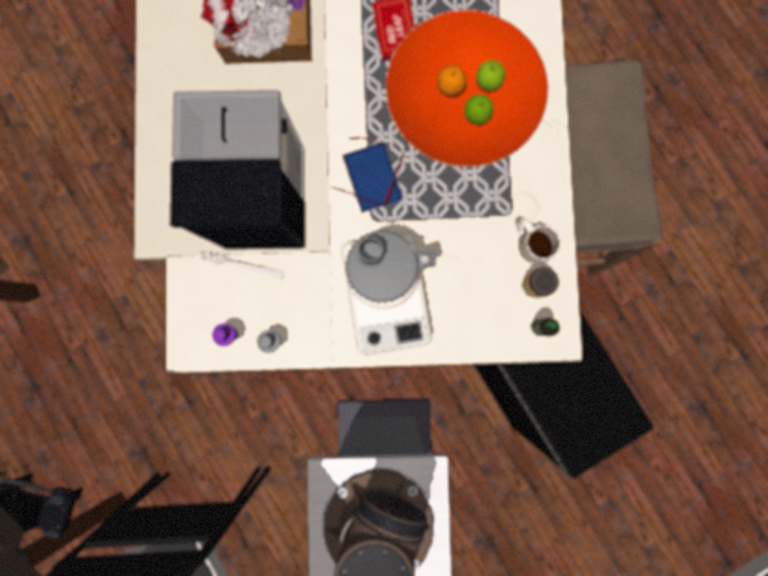

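The top view (768x576 scale) shows the chute ring at (372,248), the lid centre near (385,265), the pulse key at (409,331), the on-key at (374,338) and the grey pusher at (269,339). The purple decoy is at (224,334). In the scene view the pusher is at (257,270), the chute rim at (393,230) and the pulse key at (358,348).

```bash
cat > h.py <<'E'
import numpy as np,cv2
def cloud(c):
    K,T=c["K"],c["T"];v,u=np.mgrid[:384,:512];d=c["depth"]
    P=np.stack([(u-K[0,2])/K[0,0]*d,(v-K[1,2])/K[1,1]*d,d],-1)@T[:3,:3].T+T[:3,3]
    P[d==0]=np.nan;return P
def ray(c,uv,z):
    K,T=c["K"],c["T"];r=T[:3,:3]@np.array([(uv[0]-K[0,2])/K[0,0],(uv[1]-K[1,2])/K[1,1],1]);o=T[:3,3]
    return o+r*(z-o[2])/r[2]
def tri(cs,uvs):
    A=np.zeros((3,3));b=np.zeros(3)
    for c,uv in zip(cs,uvs):
        r=ray(c,uv,0)-c["T"][:3,3];r/=np.linalg.norm(r);M=np.eye(3)-np.outer(r,r);A+=M;b+=M@c["T"][:3,3]
    return np.linalg.solve(A,b)
def circ(P):
    (x,y),r=cv2.minEnclosingCircle(P[:,:2].astype(np.float32).reshape(-1,1,2));return np.round([x,y,r],4)
def blob(mask,near,R=25):
    n,l,s,ce=cv2.connectedComponentsWithStats(mask.astype(np.uint8))
    return sorted([(np.hypot(*(ce[i]-near)),s[i,4],ce[i].round(1).tolist(),s[i,:4].tolist()) for i in range(1,n) if s[i,4]>15])[:2]
E
python3 - <<'E'
from h import *
C={n:dict(np.load(n+"0.npz")) for n in("top","scene")}
px={"top":dict(push=(179,226),chute=(248,165),pulse=(273,221),on=(249,225),lid=(257,177)),
"scene":dict(push=(169,172),chute=(262,151),pulse=(239,232),on=(219,219),lid=(259,175))}
for n,c in C.items():
    P=cloud(c);Z=P[...,2]
    v,u=np.mgrid[:384,:512]
    for k,(a,b) in px[n].items():
        near=np.hypot(u-a,v-b)<(32 if k=="lid" else 14)
        lo,hi={"push":(.076,.1),"chute":(.212,.24),"pulse":(.062,.08),"on":(.060,.075),"lid":(.162,.18)}[k]
        m=near&(Z>lo)&(Z<hi); Q=P[m]
        if k in("pulse","on"):
            g=c["pixels"].max(-1)<75; m=near&g; Q=P[m]; print(n,k,"blob",blob(m,(a,b)))
        if len(Q):print(n,k,len(Q),"med",np.median(Q,0).round(4),"circ",circ(Q),"zmax",Q[:,2].max().round(4))
    print(n,"pixel z",{k:P[b,a].round(3) for k,(a,b) in px[n].items()})
E
```

```text
top push 66 med [0.4229 0.2378 0.0849] circ [0.4228 0.2385 0.0145] zmax 0.092
top chute 73 med [0.5995 0.0021 0.2249] circ [0.5991 0.0015 0.025 ] zmax 0.2315
top pulse blob [(np.float64(0.8581720629326914), np.int32(119), [272.1, 221.0], [265, 216, 15, 11])]
top pulse 119 med [ 0.4355 -0.0739  0.0699] circ [ 0.4342 -0.074   0.0245] zmax 0.0747
top on blob [(np.float64(0.08944271909999921), np.int32(25), [249.0, 225.1], [246, 223, 6, 5])]
top on 25 med [0.424  0.0021 0.0659] circ [0.424  0.0025 0.0097] zmax 0.0689
top lid 1829 med [ 0.5696 -0.0249  0.1704] circ [ 0.5743 -0.0344  0.0915] zmax 0.1791
top pixel z {'push': array([0.426, 0.229, 0.085]), 'chute': array([ 0.607, -0.002,  0.179]), 'pulse': array([ 0.435, -0.077,  0.07 ]), 'on': array([0.424, 0.002, 0.068]), 'lid': array([ 0.571, -0.029,  0.17 ])}
scene push 61 med [0.4172 0.2324 0.0849] circ [0.4188 0.2344 0.0157] zmax 0.0898
scene chute 148 med [ 0.5955 -0.001   0.221 ] circ [ 0.5966 -0.0009  0.0267] zmax 0.2302
scene pulse blob []
scene on blob []
scene lid 1487 med [ 0.5585 -0.0366  0.1707] circ [ 0.5703 -0.0347  0.0902] zmax 0.1799
scene pixel z {'push': array([0.422, 0.241, 0.083]), 'chute': array([0.613, 0.014, 0.206]), 'pulse': array([ 0.435, -0.079,  0.069]), 'on': array([ 0.425, -0.001,  0.065]), 'lid': array([ 0.561, -0.028,  0.175])}
```

```bash
cat >> h.py <<'E'
from scipy.spatial.transform import Rotation as Ro
def go(x,y,z,phi=None):
    from rig import ctrl
    s=ctrl.get_state();q=s["tcp_rot"];R=Ro.from_quat([*q[1:],q[0]]).as_matrix()
    d=R.T@(np.array([x,y,z])-s["tcp_pos"]);ph=np.degrees(np.arctan2(R[1,1],R[0,1]))
    t=0 if phi is None else -((phi-ph+180)%360-180)
    print("t",s["time_s"].round(2),"tcp",s["tcp_pos"].round(4),"phi",ph.round(1),"q",s["joint_positions"].round(2),"F",s["ft_force"].round(1))
    print("shift",d.round(4),"turn",round(t,1),"rows",np.linalg.norm(d)/.0417)
E
python3 -c "from h import *;go(.59,0,.36,129)"
```

```text
Traceback (most recent call last):
  File "h.py", line 25, in go
    print("t",s["time_s"].round(2),"tcp",s["tcp_pos"].round(4),"phi",ph.round(1),"q",s["joint_positions"].round(2),"F",s["ft_force"].round(1))
              ^^^^^^^^^^^^^^^^^
AttributeError: 'float' object has no attribute 'round'
```

>>> {"method": "apply_moves", "body": {
  "commands": [-0.05, -0.04, -0.05, -5, -0.2, -0.16, -0.13, -20, -0.2, -0.16, -0.13, -20, -0.2, -0.16, -0.13, -20, -0.2, -0.16, -0.13, -20, -0.2, -0.16, -0.13, -20, -0.2, -0.16, -0.13, -20, -0.2, -0.16, -0.13, -20]
}}

```text
time_s: 0.77
tcp_pos: [0.3154, 0.3952, 0.3476]
tcp_rot: [0.002, -0.043, 0.999, 0.001]
ft_force: [-0.3, 0.7, 0.0]
opening: 0.0953
gripper_force: 0.0
```

```bash
python3 -c "from h import *;go(.58,-.01,.36,129)"
```

```text
Traceback (most recent call last):
  File "h.py", line 25, in go
    print("t",s["time_s"].round(2),"tcp",s["tcp_pos"].round(4),"phi",ph.round(1),"q",s["joint_positions"].round(2),"F",s["ft_force"].round(1))
              ^^^^^^^^^^^^^^^^^
AttributeError: 'float' object has no attribute 'round'
```

```bash
sed -i 's/s\["time_s"\].round(2)/round(s["time_s"],2)/' h.py; sed -i 's/s\["tcp_pos"\]/np.array(s["tcp_pos"])/g; s/s\["joint_positions"\]/np.array(s["joint_positions"])/; s/s\["ft_force"\]/np.array(s["ft_force"])/' h.py; python3 -c "from h import *;go(.58,-.01,.36,129)"
```

```text
t 0.77 tcp [0.3154 0.3952 0.3476] phi 95.0 q [ 0.77  0.2   1.64 -0.    1.29 -0.89] F [-0.3  0.7  0. ]
shift [-0.2286 -0.4266 -0.0122] turn -34.0 rows 11.610415516667338
```

>>> {"method": "apply_moves", "body": {
  "commands": [-0.229, -0.427, -0.012, -34, -0.229, -0.427, -0.012, -34, -0.229, -0.427, -0.012, -34, -0.229, -0.427, -0.012, -34, -0.229, -0.427, -0.012, -34, -0.229, -0.427, -0.012, -34, -0.229, -0.427, -0.012, -34, -0.229, -0.427, -0.012, -34]
}}

```text
time_s: 1.43
tcp_pos: [0.4817, 0.1414, 0.352]
tcp_rot: [-0.0, -0.336, 0.942, 0.0]
ft_force: [0.8, 0.6, -0.2]
opening: 0.0949
gripper_force: 0.0
```

```bash
python3 -c "from h import *;go(.58,-.01,.36,129)"
```

```text
t 1.43 tcp [0.4817 0.1414 0.352 ] phi 129.2 q [ 0.15  0.19  1.64  0.    1.31 -2.1 ] F [ 0.8  0.6 -0.2]
shift [ 0.0196 -0.1794 -0.0081] turn 0.2 rows 4.332579206841477
```

>>> {"method": "apply_moves", "body": {
  "commands": [0.02, -0.179, -0.008, 0, 0.02, -0.179, -0.008, 0, 0.02, -0.179, -0.008, 0, 0.02, -0.179, -0.008, 0, 0.02, -0.179, -0.008, 0, 0.02, -0.179, -0.008, 0, 0.02, -0.179, -0.008, 0]
}}

```text
time_s: 2.02
tcp_pos: [0.5786, -0.0084, 0.3593]
tcp_rot: [-0.001, -0.335, 0.942, 0.001]
ft_force: [0.2, 1.0, -0.6]
opening: 0.0951
gripper_force: 0.0
```

```bash
python3 - <<'E'
from h import *
from rig import ctrl
go(.598,0.0005,.19,129)
c=ctrl.camera("wrist");np.savez("w1.npz",**c);print(c["T"].round(3).tolist())
P=cloud(c);Z=P[...,2]
print("depth ok",np.isfinite(Z).mean())
m=(Z>.218)&(Z<.236)&(np.hypot(P[...,0]-.598,P[...,1])<.05);print("rim",m.sum(),circ(P[m]) if m.any() else 0)
m=(Z>.164)&(Z<.178);print("lid",m.sum(),circ(P[m]) if m.any() else 0)
cv2.imwrite("pics/w1.png",c["pixels"][...,::-1])
E
```

```text
t 2.02 tcp [ 0.5786 -0.0084  0.3593] phi 129.1 q [-0.13  0.31  1.46  0.    1.37 -2.38] F [ 0.2  1.  -0.6]
shift [-0.0208 -0.0056  0.1693] turn 0.1 rows 4.092962645153457
[[-0.631, 0.748, 0.208, 0.52], [0.776, 0.607, 0.171, -0.056], [0.002, 0.269, -0.963, 0.53], [0.0, 0.0, 0.0, 1.0]]
depth ok 0.99591064453125
rim 530 [ 0.5966 -0.0018  0.0251]
lid 11311 [0.6057 0.0572 0.194 ]
```

View pics/w1.png

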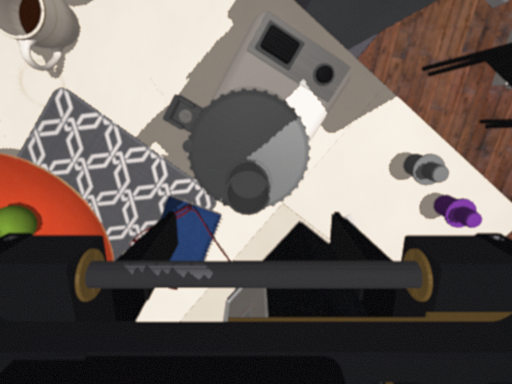

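The wrist view shows the lid centred near (249,150), the chute rim at (248,186), the pulse key at (279,43), the on-key at (324,74) and the grey pusher at (430,170), with purple beside it.

```bash
python3 - <<'E'
from h import *
c=dict(np.load("w1.npz"));P=cloud(c);Z=P[...,2];v,u=np.mgrid[:384,:512]
r=np.hypot(u-248,v-150)
def rep(n,m):print(n,m.sum(),"circ",circ(P[m]),"mean",P[m].mean(0).round(4))
m=(Z>.167)&(Z<.177)&(r<66)
x,y=P[m][:,0],P[m][:,1]
rep("lid",m);cm=np.array(cv2.fitEllipse(cv2.convexHull(np.float32(P[m][:,:2])*1000))[0]);print("lid fit",cm)
rep("push",(np.hypot(u-435,v-172)<22)&(Z>.076)&(Z<.095))
g=c["pixels"].max(-1)<60
for n,p,z in(("pulse",(279,43),.07),("on",(324,74),.066)):
    m=g&(np.hypot(u-p[0],v-p[1])<30);m=m&(Z>.058)&(Z<.08)
    b=blob(m,p);print(n,b,ray(c,b[0][2],z).round(4));print("minrect",cv2.minAreaRect(np.float32(P[m][:,:2])))
E
```

```text
lid 10117 circ [ 0.5709 -0.0248  0.0784] mean [ 0.5631 -0.0287  0.1714]
lid fit [570.22485352 -24.13118935]
push 303 circ [0.4211 0.2348 0.0149] mean [0.4212 0.232  0.0849]
pulse [(np.float64(1.3799715606553675), np.int32(924), [279.5, 44.3], [260, 25, 40, 39])] [ 0.4347 -0.0768  0.07  ]
minrect ((0.4339918792247772, -0.07661613821983337), (0.033901605755090714, 0.05077769234776497), 8.599722862243652)
on [(np.float64(0.105653982431698), np.int32(264), [323.9, 74.0], [315, 65, 18, 19])] [ 4.232e-01 -3.000e-04  6.600e-02]
minrect ((0.4229305684566498, 0.0002918317914009094), (0.0253143310546875, 0.024531792849302292), 60.43070602416992)
```

>>> {"method": "apply_moves", "body": {
  "commands": [-0.018, -0.006, 0.03, 0, -0.018, -0.006, 0.06, 0, -0.018, -0.006, 0.09, 0, -0.018, -0.006, 0.12, 0, -0.018, -0.006, 0.145, 0, -0.018, -0.006, 0.162, 0, -0.018, -0.006, 0.17, 0, -0.018, -0.006, 0.17, 0]
}}

```text
time_s: 2.73
tcp_pos: [0.5955, -0.0003, 0.1891]
tcp_rot: [-0.001, -0.336, 0.942, 0.001]
ft_force: [-0.2, 0.1, -0.3]
opening: 0.0949
gripper_force: 0.0
```

>>> {"method": "apply_moves", "body": {
  "commands": [0, 0, 0, 0, 0, 0, 0, 0, 0, 0, 0, 0, 0, 0, 0, 0, 0, 0, 0, 0, 0, 0, 0, 0],
  "gripper": 0.044,
  "newtons": 15
}}

```text
time_s: 3.23
tcp_pos: [0.5966, -0.0018, 0.1906]
tcp_rot: [0.0, -0.335, 0.942, -0.0]
ft_force: [-0.1, 0.1, -0.2]
opening: 0.0603
gripper_force: 0.0
```

```bash
python3 - <<'E'
from h import *
go(.5966,-.0018,.19,129.3)
s=__import__("rig").ctrl.get_state();print(s["opening"],s["gripper_force"])
O=np.array([.5707,-.023]);a0=np.radians(39.3)
u=np.radians(129.1);Y=np.array([np.cos(u),np.sin(u)]);X=np.array([-np.sin(u),np.cos(u)])
for d in range(0,35,4):
    p=.034*np.array([np.cos(a0-np.radians(d))-np.cos(a0),np.sin(a0-np.radians(d))-np.sin(a0)]);print(d,(p@X).round(4),(p@Y).round(4))
E
```

```text
t 3.23 tcp [ 0.5966 -0.0018  0.1906] phi 129.2 q [-0.11  0.48  1.66  0.    1.01 -2.37] F [-0.1  0.1 -0.2]
shift [-0.      0.      0.0006] turn -0.1 rows 0.015270064025729536
0.06025438688926058 0.0
0 0.0 0.0
4 0.0001 -0.0024
8 0.0003 -0.0047
12 0.0007 -0.0071
16 0.0013 -0.0094
20 0.002 -0.0116
24 0.0029 -0.0138
28 0.0039 -0.016
32 0.0051 -0.018
```

>>> {"method": "apply_moves", "body": {
  "commands": [0, 0, 0, 0, 0, 0, 0, 0, 0, 0, 0, 0, 0, 0, 0, 0],
  "gripper": 0.044,
  "newtons": 25
}}

```text
time_s: 3.57
tcp_pos: [0.5966, -0.0019, 0.1903]
tcp_rot: [0.0, -0.335, 0.942, -0.0]
ft_force: [0.6, -0.4, 1.6]
opening: 0.0507
gripper_force: 25.0
```

>>> {"method": "apply_moves", "body": {
  "commands": [0.0001, -0.0024, 0, 4, 0.0003, -0.0047, 0, 8, 0.0007, -0.0071, 0, 12, 0.0013, -0.0094, 0, 16, 0.002, -0.0116, 0, 20, 0.0029, -0.0138, 0, 24, 0.0039, -0.016, 0, 28, 0.0051, -0.018, 0, 32]
}}

```text
time_s: 4.23
tcp_pos: [0.6028, -0.0181, 0.1902]
tcp_rot: [-0.001, -0.061, 0.998, 0.001]
ft_force: [-11.4, 17.0, 6.3]
opening: 0.0507
gripper_force: 25.0
```

>>> {"method": "apply_moves", "body": {
  "commands": [0, 0, 0, 0, 0, 0, 0, 0]
}}

```text
time_s: 4.4
tcp_pos: [0.6025, -0.0179, 0.1902]
tcp_rot: [-0.002, -0.063, 0.998, 0.001]
ft_force: [-6.7, 5.8, 6.4]
opening: 0.0503
gripper_force: 25.0
```

```bash
python3 - <<'E'
from h import *
go(.6043,-.0181,.19,98.2)
E
```

```text
t 4.4 tcp [ 0.6025 -0.0179  0.1902] phi 97.2 q [-0.14  0.49  1.64  0.    1.02 -1.84] F [-6.7  5.8  6.4]
shift [-0.0018 -0.0005  0.0002] turn -1.0 rows 0.04375476441823703
```

>>> {"method": "apply_moves", "body": {
  "commands": [0, -0.002, 0, 1, 0, -0.002, 0, 1]
}}

```text
time_s: 4.57
tcp_pos: [0.6022, -0.0181, 0.1902]
tcp_rot: [-0.002, -0.054, 0.999, 0.002]
ft_force: [-10.1, 17.8, 7.6]
opening: 0.0506
gripper_force: 25.0
```

>>> {"method": "apply_moves", "body": {
  "commands": [0, 0, 0, 0, 0, 0, 0, 0, 0, 0, 0, 0, 0, 0, 0, 0, 0, 0, 0, 0, 0, 0, 0, 0],
  "gripper": 0.09
}}

```text
time_s: 5.07
tcp_pos: [0.6043, -0.0212, 0.1902]
tcp_rot: [0.0, -0.054, 0.999, 0.0]
ft_force: [0.3, -0.9, 0.7]
opening: 0.0848
gripper_force: 0.0
```

>>> {"method": "apply_moves", "body": {
  "commands": [0, 0, -0.03, 0, 0, 0, -0.06, 0, 0, 0, -0.1, 0, 0, 0, -0.13, 0, 0, 0, -0.15, 0, 0, 0, -0.15, 0, 0, 0, -0.15, 0, 0, 0, -0.15, 0]
}}

```text
time_s: 5.73
tcp_pos: [0.6038, -0.021, 0.339]
tcp_rot: [-0.001, -0.054, 0.999, 0.0]
ft_force: [-0.3, 0.2, -1.0]
opening: 0.0899
gripper_force: 0.0
```

```bash
python3 - <<'E'
from h import *
from rig import ctrl
c=ctrl.camera("wrist");np.savez("w2.npz",**c)
P=cloud(c);Z=P[...,2]
m=(Z>.218)&(Z<.236)&(np.hypot(P[...,0]-.604,P[...,1]+.018)<.04);print("rim",m.sum(),circ(P[m]) if m.any() else 0,"z",np.median(Z[m]))
go(.421,.235,.2,None)
cv2.imwrite("pics/w2.png",c["pixels"][...,::-1])
E
```

```text
rim 600 [ 0.6035 -0.0176  0.0251] z 0.22597353537723947
t 5.78 tcp [ 0.6038 -0.021   0.3387] phi 96.2 q [-0.14  0.37  1.43  0.    1.35 -1.82] F [-0.3  0.1  0.3]
shift [0.1539 0.2741 0.1392] turn 0 rows 8.244545657300662
```

View pics/w2.png

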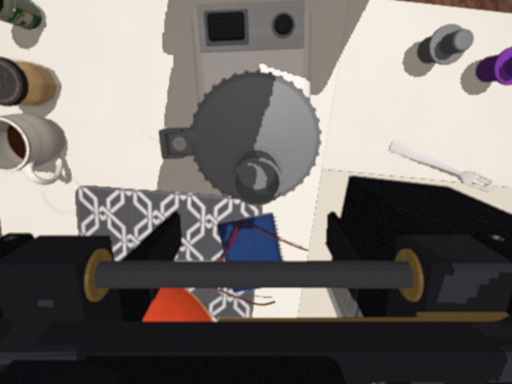

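The wrist view shows the lid turned, with the chute at (258,175) straight behind the axis. The measured rim is at (0.6035, -0.0176), which matches the locked position. The pusher stands upright at (455,40).

>>> {"method": "apply_moves", "body": {
  "commands": [0.015, 0.028, 0, 0, 0.154, 0.274, 0.14, 0, 0.154, 0.274, 0.14, 0, 0.154, 0.274, 0.14, 0, 0.154, 0.274, 0.14, 0, 0.154, 0.274, 0.14, 0, 0.154, 0.274, 0.14, 0, 0.154, 0.274, 0.14, 0],
  "gripper": 0.065
}}

```text
time_s: 6.45
tcp_pos: [0.4321, 0.2185, 0.209]
tcp_rot: [-0.001, -0.054, 0.999, -0.0]
ft_force: [1.4, 0.5, 0.1]
opening: 0.0649
gripper_force: 0.0
```

>>> {"method": "apply_moves", "body": {
  "commands": [0.02, 0.05, 0.02, 0, 0.02, 0.05, 0.02, 0, 0.02, 0.05, 0.02, 0]
}}

```text
time_s: 6.7
tcp_pos: [0.4061, 0.2669, 0.1885]
tcp_rot: [-0.002, -0.056, 0.998, -0.001]
ft_force: [0.1, 0.1, -0.0]
opening: 0.0648
gripper_force: 0.0
```

```bash
python3 - <<'E'
from h import *
from rig import ctrl
c=ctrl.camera("wrist");np.savez("w3.npz",**c)
P=cloud(c);Z=P[...,2]
m=(Z>.079)&(Z<.092)&(np.hypot(P[...,0]-.421,P[...,1]-.235)<.03);print("push",m.sum(),circ(P[m]) if m.any() else 0,"z",np.median(Z[m]),P[m].mean(0))
m=(Z>.05)&(Z<.058)&(np.hypot(P[...,0]-.421,P[...,1]-.235)<.04);print("flange",m.sum(),circ(P[m]) if m.any() else 0,"z",np.median(Z[m]))
go(.421,.235,.064,None)
cv2.imwrite("pics/w3.png",c["pixels"][...,::-1])
E
```

```text
push 654 [0.4198 0.236  0.0143] z 0.08607997888135296 [0.41852975 0.23620491 0.08568622]
flange 1102 [0.4202 0.2361 0.027 ] z 0.05438392935546807
t 6.75 tcp [0.4074 0.2659 0.1894] phi 96.3 q [ 0.44  0.33  1.92  0.    0.9  -1.24] F [0.7 0.6 0. ]
shift [-0.0104 -0.0321  0.1254] turn 0 rows 3.1132427592252174
```

>>> {"method": "apply_moves", "body": {
  "commands": [-0.009, -0.031, 0, 0, -0.009, -0.031, 0.03, 0, -0.009, -0.031, 0.06, 0, -0.009, -0.031, 0.09, 0, -0.009, -0.031, 0.11, 0, -0.009, -0.031, 0.125, 0, -0.009, -0.031, 0.129, 0, -0.009, -0.031, 0.129, 0]
}}

```text
time_s: 7.42
tcp_pos: [0.4212, 0.2343, 0.061]
tcp_rot: [-0.001, -0.053, 0.999, -0.0]
ft_force: [-0.8, -0.4, -0.4]
opening: 0.0648
gripper_force: 0.0
```

>>> {"method": "apply_moves", "body": {
  "commands": [0, 0, 0, 0, 0, 0, 0, 0, 0, 0, 0, 0, 0, 0, 0, 0, 0, 0, 0, 0, 0, 0, 0, 0, 0, 0, 0, 0, 0, 0, 0, 0],
  "gripper": 0.02,
  "newtons": 20
}}

```text
time_s: 8.08
tcp_pos: [0.4212, 0.2355, 0.062]
tcp_rot: [0.0, -0.054, 0.999, 0.0]
ft_force: [0.1, 1.4, 4.7]
opening: 0.0285
gripper_force: 20.0
```

```bash
python3 - <<'E'
from h import *
go(.420,.236,.20,None)
E
```

```text
t 8.08 tcp [0.4212 0.2355 0.062 ] phi 96.2 q [ 0.37  0.53  2.05  0.    0.56 -1.31] F [0.1 1.4 4.7]
shift [ 0.001   0.0006 -0.138 ] turn 0 rows 3.308739317056665
```

>>> {"method": "apply_moves", "body": {
  "commands": [0, 0, -0.02, 0, 0, 0, -0.05, 0, 0, 0, -0.085, 0, 0, 0, -0.125, 0, 0, 0, -0.165, 0, 0, 0, -0.205, 0, 0, 0, -0.24, 0, 0, 0, -0.255, 0]
}}

```text
time_s: 8.75
tcp_pos: [0.4215, 0.2356, 0.3212]
tcp_rot: [0.003, -0.054, 0.999, 0.001]
ft_force: [0.0, -0.9, -1.9]
opening: 0.0285
gripper_force: 20.0
```

```bash
python3 - <<'E'
from h import *
from rig import ctrl
go(.6035,-.018,.32,None)
E
```

```text
t 8.75 tcp [0.4215 0.2356 0.3212] phi 96.2 q [ 0.37  0.18  1.74  0.    1.22 -1.31] F [ 0.  -0.9 -1.9]
shift [-0.1536 -0.2717  0.0017] turn 0 rows 7.485425450414162
```

>>> {"method": "apply_moves", "body": {
  "commands": [-0.012, -0.021, 0, 0, -0.033, -0.058, 0, 0, -0.055, -0.096, 0, 0, -0.076, -0.134, 0, 0, -0.098, -0.172, 0, 0, -0.119, -0.21, 0, 0, -0.139, -0.245, 0, 0, -0.1545, -0.272, 0, 0]
}}

```text
time_s: 9.42
tcp_pos: [0.6046, -0.0207, 0.3163]
tcp_rot: [-0.0, -0.054, 0.999, 0.0]
ft_force: [-0.1, -0.0, -1.1]
opening: 0.0287
gripper_force: 20.0
```

>>> {"method": "apply_moves", "body": {
  "commands": [0, 0, 0, 0, 0, 0, 0, 0, 0, 0, 0, 0]
}}

```text
time_s: 9.67
tcp_pos: [0.6034, -0.0182, 0.3162]
tcp_rot: [-0.001, -0.054, 0.999, 0.0]
ft_force: [0.4, -0.2, -0.7]
opening: 0.0285
gripper_force: 20.0
```

```bash
python3 - <<'E'
from h import *
from rig import ctrl
go(.6045,-.018,.32,None)
for n in("wrist","top","scene"):
    c=ctrl.camera(n);P=cloud(c);Z=P[...,2]
    np.savez(n+"4.npz",**c)
    near=np.hypot(P[...,0]-.604,P[...,1]+.018)
    for k,lo,hi,r in(("rim",.22,.232,.032),("flange edge",.303,.316,.034),("stem",.262,.30,.03)):
        m=(Z>lo)&(Z<hi)&(near<r)
        if m.sum()>5:print(n,k,m.sum(),circ(P[m]),P[m].mean(0).round(4),P[m].min(0).round(4),P[m].max(0).round(4))
a=cv2.imread
w=np.load("wrist4.npz")["pixels"][...,::-1];s=np.load("scene4.npz")["pixels"][90:220,170:330,::-1]
cv2.imwrite("pics/m4.png",np.hstack([cv2.resize(w,(400,300)),cv2.resize(s,(370,300))]))
E
```

```text
t 9.67 tcp [ 0.6034 -0.0182  0.3162] phi 96.1 q [-0.14  0.38  1.47  0.    1.3  -1.82] F [ 0.4 -0.2 -0.7]
shift [-0.0011  0.0001 -0.0039] turn 0 rows 0.0963814823025638
wrist rim 324 [ 0.6035 -0.0175  0.0249] [ 0.5881 -0.0188  0.2256] [ 0.5789 -0.0423  0.2201] [0.6066 0.0073 0.2281]
wrist flange edge 1922 [ 0.6024 -0.0182  0.027 ] [ 0.5875 -0.0198  0.3087] [ 0.5755 -0.0448  0.3031] [0.6213 0.0085 0.316 ]
wrist stem 164 [ 0.5901 -0.0196  0.0153] [ 0.5845 -0.0199  0.269 ] [ 0.5825 -0.0347  0.262 ] [ 0.5919 -0.0045  0.279 ]
top rim 10 [ 0.5922 -0.0185  0.018 ] [ 0.5898 -0.0278  0.2256] [ 0.5847 -0.036   0.2208] [ 0.5961 -0.0011  0.2291]
top flange edge 50 [ 0.5865 -0.0151  0.0167] [ 0.5846 -0.0163  0.3078] [ 0.5793 -0.0313  0.3032] [0.5901 0.0011 0.3119]
scene rim 67 [ 0.6006 -0.0178  0.0264] [ 0.5987 -0.0208  0.2242] [ 0.5779 -0.0431  0.2202] [0.6267 0.0077 0.2284]
scene flange edge 134 [ 0.6012 -0.0178  0.028 ] [ 0.5917 -0.0227  0.3091] [ 0.5742 -0.0431  0.3044] [0.6282 0.0091 0.3158]
scene stem 129 [ 0.5954 -0.0224  0.018 ] [ 0.5905 -0.0272  0.2801] [ 0.579  -0.0382  0.2623] [ 0.6097 -0.0089  0.2994]
```

View pics/m4.png

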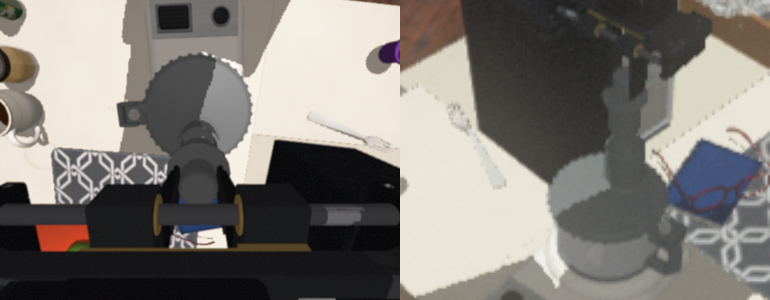

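The mosaic shows the pusher gripped upright straight above the chute. The measured offset is about 1 mm.

>>> {"method": "apply_moves", "body": {
  "commands": [-0.0011, 0.0006, 0.01, 0, -0.0011, 0.0006, 0.02, 0, -0.0011, 0.0006, 0.027, 0, -0.0011, 0.0006, 0.032, 0, -0.0011, 0.0006, 0.037, 0, -0.0011, 0.0006, 0.042, 0, -0.0011, 0.0006, 0.047, 0, -0.0011, 0.0006, 0.047, 0]
}}

```text
time_s: 10.48
tcp_pos: [0.6046, -0.0177, 0.2686]
tcp_rot: [-0.001, -0.054, 0.999, 0.0]
ft_force: [-0.7, 0.0, -1.9]
opening: 0.0281
gripper_force: 20.0
```

```bash
python3 - <<'E'
from h import *
go(.6045,-.0176,.24,None)
E
```

```text
t 10.48 tcp [ 0.6046 -0.0177  0.2686] phi 96.2 q [-0.14  0.41  1.54  0.    1.19 -1.82] F [-0.7  0.  -1.9]
shift [0.     0.0001 0.0286] turn 0 rows 0.6865434645493695
```

In by about 20 mm with no side force. I'll continue to 2 mm above seating.

>>> {"method": "apply_moves", "body": {
  "commands": [0, 0, 0.005, 0, 0, 0, 0.01, 0, 0, 0, 0.015, 0, 0, 0, 0.02, 0, 0, 0, 0.024, 0, 0, 0, 0.027, 0, 0, 0, 0.028, 0, 0, 0, 0.028, 0]
}}

```text
time_s: 11.15
tcp_pos: [0.6049, -0.0177, 0.2415]
tcp_rot: [-0.0, -0.054, 0.999, 0.0]
ft_force: [0.1, 0.4, -0.8]
opening: 0.0283
gripper_force: 20.0
```

>>> {"method": "apply_moves", "body": {
  "commands": [0, 0, 0.001, 0, 0, 0, 0.001, 0]
}}

```text
time_s: 11.32
tcp_pos: [0.6049, -0.0177, 0.2408]
tcp_rot: [0.0, -0.054, 0.999, 0.0]
ft_force: [-0.0, -0.2, -1.0]
opening: 0.0282
gripper_force: 20.0
```

>>> {"method": "apply_moves", "body": {
  "commands": [0, 0, 0, 0, 0, 0, 0, 0, 0, 0, 0, 0, 0, 0, 0, 0, 0, 0, 0, 0, 0, 0, 0, 0],
  "gripper": 0.06
}}

```text
time_s: 11.82
tcp_pos: [0.6049, -0.0177, 0.2408]
tcp_rot: [0.0, -0.054, 0.999, 0.0]
ft_force: [0.1, 0.7, 0.0]
opening: 0.0589
gripper_force: 0.0
```

>>> {"method": "apply_moves", "body": {
  "commands": [0, 0, -0.015, 0, 0, 0, -0.035, 0, 0, 0, -0.06, 0, 0, 0, -0.09, 0, 0, 0, -0.11, 0, 0, 0, -0.12, 0, 0, 0, -0.12, 0, 0, 0, -0.12, 0]
}}

```text
time_s: 12.48
tcp_pos: [0.6047, -0.0177, 0.3599]
tcp_rot: [-0.0, -0.054, 0.999, 0.0]
ft_force: [0.5, -0.2, 0.1]
opening: 0.0601
gripper_force: 0.0
```

```bash
python3 - <<'E'
from h import *
from rig import ctrl
for n in("wrist",):
    c=ctrl.camera(n);P=cloud(c);Z=P[...,2]
    near=np.hypot(P[...,0]-.604,P[...,1]+.018)
    for k,lo,hi,r in(("flange",.227,.237,.034),("handle top",.255,.272,.03)):
        m=(Z>lo)&(Z<hi)&(near<r)
        if m.sum()>5:print(n,k,m.sum(),circ(P[m]),np.median(P[m],0).round(4))
cv2.imwrite("pics/w5.png",c["pixels"][...,::-1])
go(.434,-.0765,.25,98.3)
E
```

```text
wrist flange 1210 [ 0.6041 -0.0174  0.0271] [ 0.596  -0.019   0.2323]
wrist handle top 706 [ 0.6036 -0.0175  0.0145] [ 0.6024 -0.0178  0.2641]
t 12.53 tcp [ 0.6045 -0.0177  0.3592] phi 96.2 q [-0.14  0.36  1.39  0.    1.39 -1.82] F [ 0.5  0.8 -0.4]
shift [ 0.1756 -0.0402  0.1095] turn -2.1 rows 5.056497513112104
```

View pics/w5.png

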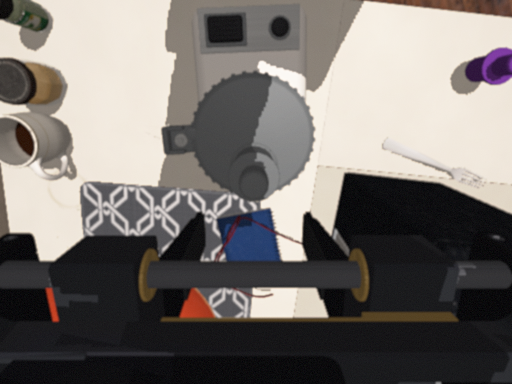

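The pusher is seated, with the flange top at z 0.232 and the handle at (253,175), upright and released. Next is the pulse key.

>>> {"method": "apply_moves", "body": {
  "commands": [0.03, -0.007, 0, 0, 0.07, -0.016, 0.01, -1, 0.11, -0.025, 0.04, -2, 0.145, -0.034, 0.075, -2, 0.17, -0.04, 0.1, -2, 0.177, -0.04, 0.12, -2, 0.177, -0.04, 0.13, -2, 0.177, -0.04, 0.13, -2],
  "gripper": 0.0
}}

```text
time_s: 13.2
tcp_pos: [0.431, -0.0763, 0.2278]
tcp_rot: [-0.003, -0.071, 0.997, 0.001]
ft_force: [0.7, -0.3, 0.4]
opening: 0.0118
gripper_force: 0.0
```

>>> {"method": "apply_moves", "body": {
  "commands": [0, 0, 0, 0, 0, 0, 0, 0, 0, 0, 0, 0]
}}

```text
time_s: 13.45
tcp_pos: [0.4339, -0.0765, 0.2312]
tcp_rot: [0.0, -0.071, 0.997, -0.0]
ft_force: [-0.4, -0.1, -0.4]
opening: 0.0004
gripper_force: 0.0
```

```bash
python3 - <<'E'
from h import *
from rig import ctrl
go(.432,-.0765,.08,98.3)
c=ctrl.camera("wrist");P=cloud(c);Z=P[...,2]
m=(c["pixels"].max(-1)<60)&(Z>.064)&(Z<.078)&(np.hypot(P[...,0]-.434,P[...,1]+.0765)<.04)
print(m.sum(),np.median(P[m],0) if m.any() else 0,cv2.minAreaRect(np.float32(P[m][:,:2])) if m.any() else 0)
print(ctrl.get_state()["opening"])
E
```

```text
t 13.45 tcp [ 0.4339 -0.0765  0.2312] phi 98.2 q [-0.32  0.21  1.96  0.    0.97 -2.04] F [-0.4 -0.1 -0.4]
shift [0.002  0.0003 0.1512] turn -0.1 rows 3.6265027219755646
1194 [ 0.43204101 -0.0779      0.07031516] ((0.4331308901309967, -0.07738155126571655), (0.033232517540454865, 0.04840199649333954), 8.075995445251465)
0.0006260148331353607
```

Over the key (0.433, -0.077). I'll descend to about 8 mm above it, then press.

>>> {"method": "apply_moves", "body": {
  "commands": [0.001, 0, 0.03, 0, 0.001, 0, 0.065, 0, 0.001, 0, 0.1, 0, 0.001, 0, 0.13, 0, 0.001, 0, 0.147, 0, 0.001, 0, 0.153, 0, 0.001, 0, 0.153, 0, 0.001, 0, 0.153, 0]
}}

```text
time_s: 14.17
tcp_pos: [0.4328, -0.0767, 0.0784]
tcp_rot: [0.0, -0.071, 0.997, -0.0]
ft_force: [0.2, -0.8, 0.4]
opening: 0.0002
gripper_force: 0.0
```

>>> {"method": "apply_moves", "body": {
  "commands": [0, 0, 0.003, 0, 0, 0, 0.006, 0, 0, 0, 0.009, 0, 0, 0, 0.012, 0, 0, 0, 0.015, 0, 0, 0, 0.017, 0, 0, 0, 0.018, 0, 0, 0, 0.018, 0]
}}

```text
time_s: 14.83
tcp_pos: [0.4328, -0.0768, 0.0611]
tcp_rot: [0.001, -0.071, 0.997, -0.0]
ft_force: [-4.4, 1.0, 27.0]
opening: 0.0004
gripper_force: 13.2
```

>>> {"method": "apply_moves", "body": {
  "commands": [0, 0, 0, 0, 0, 0, 0, 0, 0, 0, 0, 0, 0, 0, 0, 0, 0, 0, 0, 0, 0, 0, 0, 0, 0, 0, 0, 0, 0, 0, 0, 0]
}}

```text
time_s: 15.5
tcp_pos: [0.4328, -0.0768, 0.0611]
tcp_rot: [0.001, -0.071, 0.997, -0.0]
ft_force: [-3.7, 2.0, 27.3]
opening: 0.0001
gripper_force: 13.4
```

```bash
python3 - <<'E'
from h import *
from rig import ctrl
go(.433,-.077,.061)
c=ctrl.camera("scene");P=cloud(c);Z=P[...,2]
near=np.hypot(P[...,0]-.604,P[...,1]+.018)
for k,lo,hi,r in(("flange",.227,.237,.034),("handle top",.255,.272,.03)):
    m=(Z>lo)&(Z<hi)&(near<r);print(k,m.sum(),circ(P[m]),np.median(P[m],0).round(4))
cv2.imwrite("pics/s6.png",cv2.resize(c["pixels"][80:340,150:410,::-1],(560,560)))
E
```

```text
t 15.5 tcp [ 0.4328 -0.0768  0.0611] phi 98.2 q [-0.33  0.49  2.16  0.    0.49 -2.04] F [-3.7  2.  27.3]
shift [-0.0002 -0.0002  0.0001] turn 0 rows 0.006994577510216252
flange 138 [ 0.6014 -0.0171  0.0276] [ 0.593  -0.0262  0.2321]
handle top 77 [ 0.6028 -0.0172  0.015 ] [ 0.5998 -0.02    0.2627]
```

View pics/s6.png

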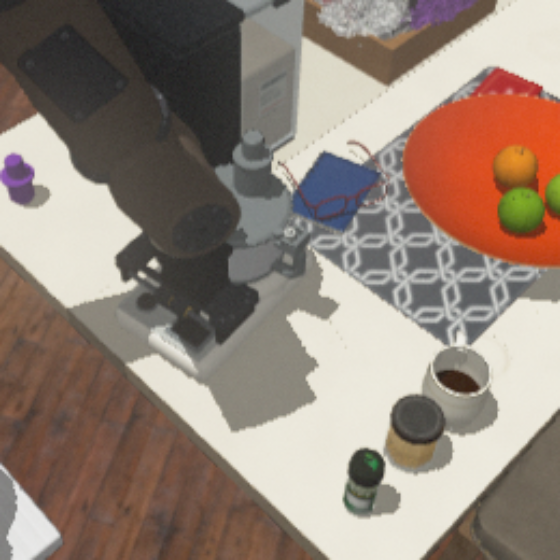

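The picture shows the pusher seated upright in the chute at (253,150), the gripper holding the pulse key, and the mug and jars untouched.

```bash
python3 -c "
from rig import ctrl
print(ctrl.close_job())"
```

```text
the job is handed in; nothing more can be done
None
```

I turned the lid to its stop, seated and let go of the pusher in the chute, and handed the job in with the gripper holding the pulse key at its stop (27 N); no verdict came back.

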